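# Fetch the scrubbing brush from behind the bottles

### The job

Get the scrubbing brush out from behind the containers: first stand all three containers (round bottle, square bottle, flat tin) in the low side tray, then lay the brush flat in the caddy, bristles down, and only then put each container back in the middle of its own coaster: round bottle on the round one, square bottle on the square one, flat tin on the oblong one. Keep the containers upright all the time and do not disturb the measuring cup.

Things in the scene. Friction and masses are not known exactly. Their poses are not given: they have to be found in the camera images.
- round_bottle: Round white bottle, 60 mm in diameter, with a cork stopper 32 mm in diameter and 30 mm high from 127 to 157 mm above the underside, over a narrow neck (24 mm, 116 to 127 mm). 0.25 to 0.5 kg. Can be lifted by the stopper. Origin: centre of the underside, z up. Starts on the round coaster.
- square_bottle: Square white plastic bottle, 56 x 56 mm, body 100 mm high, then a 26 mm neck to 112 mm and a black screw cap 32 mm in diameter and 30 mm high (112 to 142 mm above the underside). 0.25 to 0.5 kg. Can be lifted by the cap. Origin: centre of the underside, z up. Starts on the square coaster.
- flat_tin: Flat rectangular metal tin, 40 mm (own x) by 66 mm (own y), body 115 mm high, then a 26 mm neck to 127 mm and a black screw cap 32 mm in diameter and 30 mm high (127 to 157 mm above the underside). 0.25 to 0.5 kg. Can be lifted by the cap. Origin: centre of the underside, z up. Starts on the oblong coaster.
- brush: Wooden hand scrubbing brush lying bristles down close behind the row of containers (on the side away from the robot): wooden back 46 mm (own x) by 120 mm (own y), 20 mm thick, 26 to 46 mm above the underside; stiff pale bristles below, 34 x 106 mm. About 0.15 kg. Origin: centre of the underside of the bristles, z up. It is gripped across its 46 mm width; with the containers in place there is too little room for that.
- round_coaster: Round cork coaster, 80 mm in diameter, 5 mm thick, fixed. Origin: centre of the underside, z up. The three coasters stand side by side in a row across the front of a thin grey liner (2 mm), about 95 mm apart, in any order.
- square_coaster: Square cork coaster, 74 x 74 mm, 5 mm thick, fixed, in the same row. Origin: centre of the underside, z up.
- oblong_coaster: Oblong cork coaster, 58 mm (own x) by 84 mm (own y), 5 mm thick, fixed, in the same row. Origin: centre of the underside, z up.
- side_tray: Low aluminium tray, fixed, 270 mm (own x) by 150 mm (own y), rim 12 mm high, walls and floor 4 mm thick; to the left or right of the liner, the caddy on the other side. It has room for the three containers in a line along its own x, about 80 mm apart. Origin: centre of the underside, z up.
- caddy: Grey plastic open-topped caddy, fixed, 190 mm (own x) by 130 mm (own y), 45 mm high, walls and floor 4 mm thick. The brush fits with its length (own y) along the caddy's own x. Origin: centre of the underside, z up.
- cup: White plastic measuring cup, 56 mm across the rim, 65 mm high, standing loose behind the row, to one side of the brush; it is not part of the job. Origin: centre of the underside, z up.
There are look-alikes about, which are no part of the job. What is shaped like the round_coaster but turquoise or yellow is not meant. What is shaped like the brush but green is not meant.

How it is judged (in metres and radians):
On the way, in this order (a step that is already met when the one before it is completed fails the run):
1. all three containers stand upright in the side tray, the brush still in its place (x of round_bottle in the frame of side_tray between -0.12 and 0.12 m and y of round_bottle in the frame of side_tray between -0.062 and 0.062 m and z of each of round_bottle, square_bottle, flat_tin in the frame of side_tray below 0.008 m and angle between each of round_bottle, square_bottle, flat_tin's own z axis and vertical below 0.12 rad and x of square_bottle in the frame of side_tray between -0.12 and 0.12 m and y of square_bottle in the frame of side_tray between -0.062 and 0.062 m and x of flat_tin in the frame of side_tray between -0.12 and 0.12 m and y of flat_tin in the frame of side_tray between -0.062 and 0.062 m and distance of brush from where it was at the start of the episode below 0.03 m), for 0.2 s.
2. the brush lies flat in the caddy, bristles down, the three containers still in the side tray (horizontal distance between brush and caddy below 0.05 m and z of brush in the frame of caddy below 0.01 m and angle between brush's own z axis and vertical below 0.15 rad and linear speed of brush below 0.02 m/s and angular speed of brush below 0.2 rad/s and x of round_bottle in the frame of side_tray between -0.12 and 0.12 m and y of round_bottle in the frame of side_tray between -0.062 and 0.062 m and z of each of round_bottle, square_bottle, flat_tin in the frame of side_tray below 0.008 m and angle between each of round_bottle, square_bottle, flat_tin's own z axis and vertical below 0.12 rad and x of square_bottle in the frame of side_tray between -0.12 and 0.12 m and y of square_bottle in the frame of side_tray between -0.062 and 0.062 m and x of flat_tin in the frame of side_tray between -0.12 and 0.12 m and y of flat_tin in the frame of side_tray between -0.062 and 0.062 m), for 0.2 s.
At the end, for the whole second after the job is handed in: The brush lies at rest on the caddy's floor, bristles down (centre within 50 mm of the caddy's, tilt under 0.15 rad), and each container stands at rest, upright (0.1 rad), on its own coaster, centred within 13 mm (horizontal distance between brush and caddy below 0.05 m and z of brush in the frame of caddy below 0.01 m and angle between brush's own z axis and vertical below 0.15 rad and linear speed of each of brush, round_bottle, square_bottle, flat_tin below 0.02 m/s and angular speed of each of brush, round_bottle, square_bottle, flat_tin below 0.2 rad/s and horizontal distance between round_bottle and round_coaster below 0.013 m and z of round_bottle in the frame of round_coaster below 0.009 m and angle between each of round_bottle, square_bottle, flat_tin's own z axis and vertical below 0.1 rad and horizontal distance between square_bottle and square_coaster below 0.013 m and z of square_bottle in the frame of square_coaster below 0.009 m and horizontal distance between flat_tin and oblong_coaster below 0.013 m and z of flat_tin in the frame of oblong_coaster below 0.009 m); the robot touches nothing.
It fails at once if a container is tipped by more than 0.5 rad (angle between any of round_bottle, square_bottle, flat_tin's own z axis and vertical above 0.5 rad).
It fails at once if the measuring cup is moved by more than 20 mm (distance of cup from where it was at the start of the episode above 0.02 m).
It also fails if it takes over 134 s, if anything falls off the work surface, if the arm or the gripper's body presses on something with over 40 N, if the wrist force passes 120 N, or if a joint passes its speed limit or range.

### The arm

A 6-joint arm with a two-finger parallel gripper is mounted at the origin on the work surface. World frame = base frame: x ahead of the robot, y to its left, z up, the work surface at z = 0. Lengths are in mm, angles in rad, forces in N, time in s.
With the tool pointing down it reaches from about 350 to 1000 mm from the base axis. Payload 7.1 kg.
Tool frame: the origin (TCP) lies on the centre line of the jaws, within the pads' length; the fingertips stand 11 mm ahead of it and the grasp point (between the pads) lies 8 mm behind it; z points along the fingers, y is the line along which they close (so a half turn about z gives the same grasp; the last joint's range is limited). The gripper opens to 85 mm and grips with 20 to 120 N. Pads are 22 mm wide; open, the fingers measure 114 mm over their backs; the gripper's body (76 mm by 85 mm) begins 54 mm behind the grasp point. The pads swing forward as they close: fully open they stand 13 mm farther back than shut.
Start: joints at [-0.019, 0.423, 1.63, -0, 1.089, -0.019], TCP at [624.984, 0.026, 242.319] pointing down, gripper open.
Joint ranges: [-3, 3], [-0.9, 2.11], [0.09, 2.58], [-1.31, 4.45], [0.11, 2.69], [-2.54, 2.54]. Speed limits (rad/s): [2.39, 2.39, 3.01, 3.14, 3.14, 3.14].

### API

Orientations are given as a unit quaternion [x, y, z, w].
In Python, from bench import arm gives the robot as it stands.
- The arm moves only by the tool send_rows, never from a script. Its argument "commands" is a list of rows, each an object of numbers: "grip": the opening, from 0 (shut) to 1 (fully open); "x", "y", "z": the shift along the tool's x, y, z scaled (see below); "wx", "wy", "wz": the turn, a rotation vector about the tool's x, y, z scaled (see below). In form: [{"grip": .., "x": .., "y": .., "z": .., "wx": .., "wy": .., "wz": ..}, ...]. A call has 1 to 20 rows; each row shifts and turns the commanded pose from where the row before left it, along the tool's axes as they then stand; what a row does not reach is not made up. The controller multiplies each number of a shift by 40 mm and each number of a turn by 0.12 rad. A row lasts 1/8 s, in which the tool goes at most 62.5 mm and 10.7 degrees, less where a joint would pass 70% of its speed; a pose out of reach is approached as far as the arm can. A call with a number of a shift or a turn outside -1 to 1 is refused whole. A call with a gripper value outside its range is refused whole. The fingers move at their own pace and stop on an object; "force" is the grip in N (left out, the last holds). Time passes only in rows, so rows that do not move let the fingers close. It gives the time, the measured TCP pose, the force, the opening and the grip force at its end, in the units of the state.
- arm.observe(): the state, without advancing time (a new reading comes with each control period).
- arm.camera(name): name is "scene" or "side" or "wrist"; returns a dict with "image" (400x640x3 uint8, red, green, blue), "vertical_fov" (degrees; the focal length in pixels is half the picture's height over the tangent of half this angle, whatever the lens; pixels are square), "cx", "cy" (the principal point, pixels), "rvec" (rotation vector, rad) and "tvec" (3), from world to camera coordinates, as OpenCV has them; the wrist camera has in their place "T_tool_cam" (4x4, takes a point from camera to tool coordinates, whose origin is the TCP and whose axes are the flange's). Camera axes: x right, y down, z forward; pixel columns grow to the right and rows downward; lengths in mm; the calibration is good to about 2 mm. A picture is of the moment at which its call begins: read the wrist's pose just before it. There is no depth.
- arm.close_job(): hands the job in; it is judged then, once.
The state is a dict: "clock": time; "qpos": joint angles; "dq": joint speeds; "effort": joint torques, N m; "eef_pos": TCP position; "tcp_rot": TCP orientation; "wrist_force": force on the tool from outside, world axes, zero at the start; "moment": the same for the moment, N m; "finger_gap": finger opening in mm; "finger_force": force on a finger pad.
Only numpy, scipy, OpenCV 4.12 (cv2) and the standard library are available. Lean on these libraries where they do the work, as an engineer would, in place of code of your own. Each camera call takes 0.05 s, during which the arm holds its last target. There are 200 camera calls.

## Working session

There is one attempt and no reset: what is moved stays moved. The work goes in short steps, Python scripts to look and compute and a tool call to move; the robot and the scene stay as the last step left them, time stands still between calls to the robot, and variables do not carry over. Pictures are saved under pics/ and viewed, at most 14 in all, crops included, and the job is handed in when it is done.

Besides the shell and the picture viewer there is one more tool, called after "Call:" as name([rows], argument=value, ...), one row to a line, values as JSON. send_rows: Moves the arm, as the interface text tells. Its arguments: {"type":"object","properties":{"commands":{"type":"array","items":{"type":"object","properties":{"grip":{"type":"number"},"x":{"type":"number"},"y":{"type":"number"},"z":{"type":"number"},"wx":{"type":"number"},"wy":{"type":"number"},"wz":{"type":"number"}}}},"force":{"type":"number"}},"required":["commands"]}

```bash
mkdir -p pics; ls; python3 - <<'E'
from bench import arm
import cv2
for n in ("scene","side"):
    c=arm.camera(n); cv2.imwrite(f"pics/{n}0.png",c["image"][:,:,::-1]); print(n,{k:v for k,v in c.items() if k!="image"})
s=arm.observe();print(s)
c=arm.camera("wrist");print({k:v for k,v in c.items() if k!="image"})
E
```

```text
pics
scene {'vertical_fov': 49.009183370365534, 'cx': 320.2292519274883, 'cy': 199.50846047180573, 'rvec': array([ 1.75656146,  1.89010822, -0.68090383]), 'tvec': array([  55.94958999, -439.58010928, 1412.80260432])}
side {'vertical_fov': 48.0796512523534, 'cx': 324.35704767248524, 'cy': 197.69972138869193, 'rvec': array([ 0.99530958, -2.44694317,  1.03717687]), 'tvec': array([439.18540106, 303.41580366, 734.71135646])}
{'clock': 0.1, 'qpos': array([-1.90305363e-02,  4.23775507e-01,  1.63061842e+00,  7.59192331e-06,
        1.08859337e+00, -1.89984724e-02]), 'dq': array([-0.00157228, -0.00099448, -0.00368645,  0.00043244, -0.00017396,
        0.00019934]), 'effort': array([ 5.57094211e-05, -5.58422327e+01, -2.82446283e+01, -1.17158891e-05,
        3.01709355e-03, -1.51726192e-05]), 'eef_pos': array([6.24518991e+02, 1.77398791e-02, 2.41614583e+02]), 'tcp_rot': array([ 7.07119192e-01,  7.07094026e-01, -4.81197881e-04, -5.04701841e-04]), 'wrist_force': array([-0.20884168, -0.98184823,  0.37581992]), 'moment': array([-0.04066814, -0.03524266, -0.00935038]), 'finger_force': 0.0, 'finger_gap': 85.55590459219131}
{'vertical_fov': 68.07709628670135, 'cx': 319.54412009634046, 'cy': 201.92799942920612, 'T_tool_cam': array([[ 5.59384086e-04, -9.65047846e-01, -2.62073160e-01,
         6.63937879e+01],
       [ 9.99999825e-01,  5.89932150e-04, -3.78854607e-05,
        -9.09605446e-02],
       [ 1.91166665e-04, -2.62073093e-01,  9.65048008e-01,
        -1.31078626e+02],
       [ 0.00000000e+00,  0.00000000e+00,  0.00000000e+00,
         1.00000000e+00]])}
```

View pics/scene0.png

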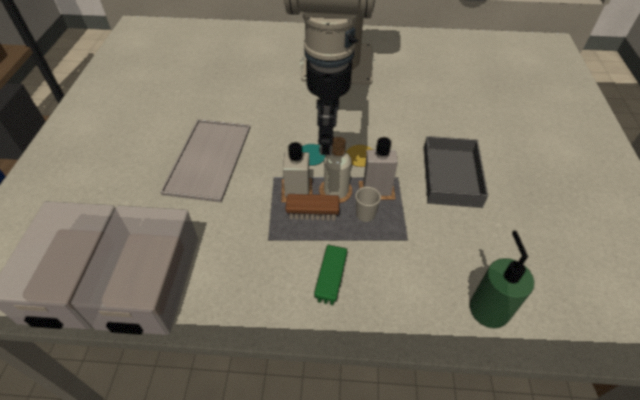

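View pics/side0.png

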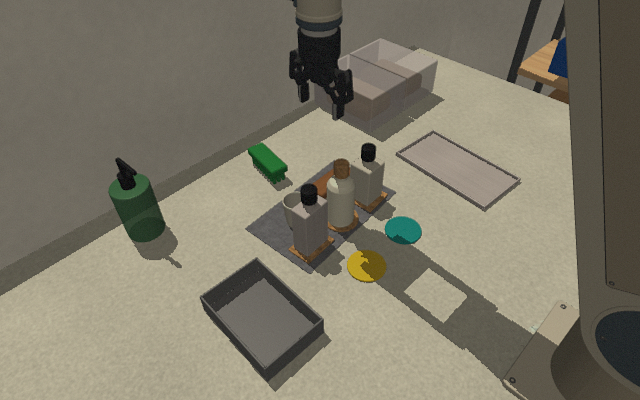

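The scene camera looks back at the robot. It shows the tray (165-250, 120-198), the caddy (425-485, 138-205), containers with caps at (295,151), (338,145) and (384,147), the brush (313,205) and the cup (368,203). The lookalikes are the green brush (331,272) and the turquoise (314,155) and yellow (360,157) discs. The brown brush and the coasters under the containers are the ones meant. Now a close crop.

```bash
cat > h.py <<'E'
import numpy as np, cv2
from bench import arm
from scipy.spatial.transform import Rotation as R
def cam(n):
    s=arm.observe(); c=arm.camera(n); return s,c
def pose(s,c):
    "camera->world R,t"
    if "rvec" in c:
        Rm=cv2.Rodrigues(c["rvec"])[0]; return Rm.T,-Rm.T@np.asarray(c["tvec"]).ravel()
    Rt=R.from_quat(s["tcp_rot"]).as_matrix(); T=c["T_tool_cam"]
    return Rt@T[:3,:3], Rt@T[:3,3]+s["eef_pos"]
def pt(s,c,uv,z):
    Rc,t=pose(s,c); f=200/np.tan(np.radians(c["vertical_fov"]/2))
    d=Rc@np.array([(uv[0]-c["cx"])/f,(uv[1]-c["cy"])/f,1]); return t+d*(z-t[2])/d[2]
def proj(s,c,p):
    Rc,t=pose(s,c); f=200/np.tan(np.radians(c["vertical_fov"]/2))
    q=Rc.T@(np.asarray(p,float)-t); return np.array([c["cx"]+f*q[0]/q[2],c["cy"]+f*q[1]/q[2]])
def crop(c,x0,y0,x1,y1,k,name):
    im=c["image"][y0:y1,x0:x1,::-1]; cv2.imwrite(name,cv2.resize(im,None,fx=k,fy=k,interpolation=cv2.INTER_CUBIC))
E
python3 - <<'E'
from h import *
np.set_printoptions(precision=1,suppress=True)
s,c=cam("scene"); crop(c,262,130,422,250,5,"pics/sc1.png")
for n,uv,z in [("capL",(295,146),150),("cork",(338,140),164),("capR",(384,141),164)]: print(n,pt(s,c,uv,z))
print("tray",[pt(s,c,uv,12) for uv in [(199,121),(250,124),(221,198),(164,192)]])
print("caddy",[pt(s,c,uv,45) for uv in [(427,138),(478,138),(485,194),(427,191)]])
s,d=cam("side"); 
print("Stray",[pt(s,d,uv,12) for uv in [(434,132),(520,180),(486,208),(396,154)]])
print("Scaddy",[pt(s,d,uv,45) for uv in [(202,297),(257,260),(323,320),(268,362)]])
print("scaps",pt(s,d,(309,188),164),pt(s,d,(342,163),164),pt(s,d,(368,147),150))
E
```

```text
capL [555.1 -71.7 150. ]
cork [544.4  20.  164. ]
capR [539.9 118.1 164. ]
tray [array([ 330. , -367.1,   12. ]), array([ 331.6, -225.1,   12. ]), array([ 598.8, -247.1,   12. ]), array([ 590.6, -385.8,   12. ])]
caddy [array([388.7, 244.5,  45. ]), array([378.7, 374.6,  45. ]), array([568.6, 360.5,  45. ]), array([569.5, 229.4,  45. ])]
Stray [array([ 579.6, -389.9,   12. ]), array([ 318.6, -368.7,   12. ]), array([ 328.4, -227.4,   12. ]), array([ 594.6, -242. ,   12. ])]
Scaddy [array([567.2, 362.7,  45. ]), array([561.4, 240.2,  45. ]), array([378.6, 244.1,  45. ]), array([388.7, 359.3,  45. ])]
scaps [541.  114.9 164. ] [546.5  18.4 164. ] [554.3 -71.4 150. ]
```

View pics/sc1.png

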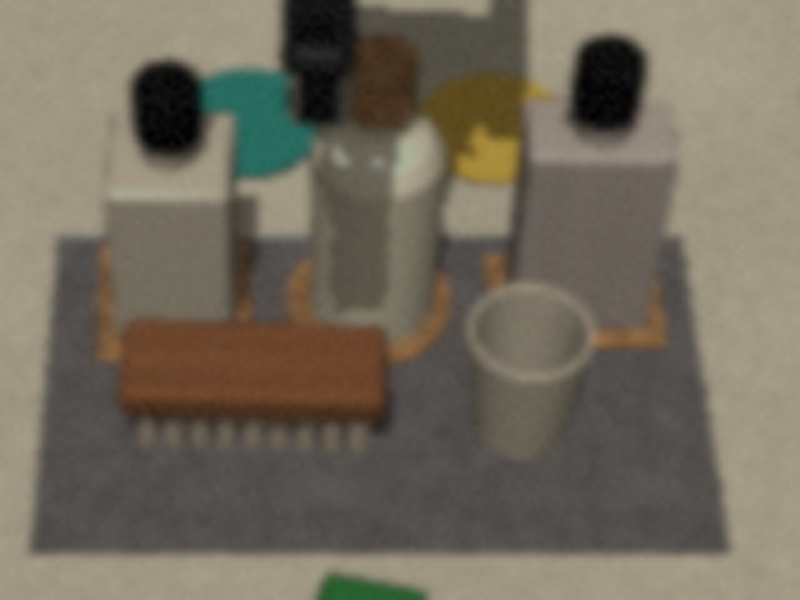

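The heights and sizes fit. Square bottle is at ≈(555,-71.5), round at ≈(545,19), tin at ≈(540.5,116), tray centre at ≈(459,-306.5) with yaw ≈-0.07, and caddy centre at ≈(475,302). Now hovering over the square bottle.

Call:
send_rows([
  {"x":-0.35,"y":-0.35},
  {"x":-0.5,"y":-0.5},
  {"x":-0.5,"y":-0.5},
  {"x":-0.44,"y":-0.39},
  {"z":0.4},
  {"grip":0.7},
], force=80)

```text
invalid input
```

```bash
python3 - <<'E'
from h import *
np.set_printoptions(precision=1,suppress=True)
s,c=cam("wrist"); print(s["eef_pos"],s["tcp_rot"],s["finger_gap"]); crop(c,0,0,640,400,1.25,"pics/w1.png")
for n,p in [("sq",(555,-71.5,149)),("rd",(545,19,164)),("tin",(540.5,116,164))]: print(n,proj(s,c,p)*1.25)
np.save("w1.npy",dict(s=s,c=c),allow_pickle=True)
E
```

```text
[624.7   0.  241.9] [ 0.7  0.7 -0.  -0. ] 85.30484271693562
sq [297.3 361.4]
rd [261.9 236.7]
tin [234.7  51.1]
```

View pics/w1.png

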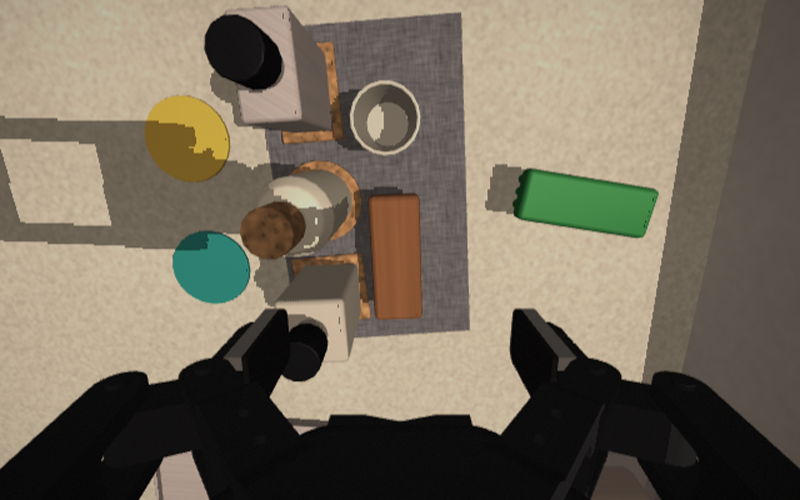

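The wrist view shows the caps where they were predicted: cork (268,233), tin cap (236,48), square cap (300,355). The brush top spans 370-421 × 195-318, and the cup is at (386,117). Rows need all their fields.

Call:
send_rows([
  {"grip":0.7,"x":-0.35,"y":-0.35,"z":0,"wx":0,"wy":0,"wz":0},
  {"grip":0.7,"x":-0.5,"y":-0.5,"z":0,"wx":0,"wy":0,"wz":0},
  {"grip":0.7,"x":-0.5,"y":-0.5,"z":0.2,"wx":0,"wy":0,"wz":0},
  {"grip":0.7,"x":-0.44,"y":-0.39,"z":0.2,"wx":0,"wy":0,"wz":0},
  {"grip":0.7,"x":0,"y":0,"z":0,"wx":0,"wy":0,"wz":0},
  {"grip":0.7,"x":0,"y":0,"z":0,"wx":0,"wy":0,"wz":0},
], force=80)

```text
clock: 1.05
eef_pos: [555.8, -71.8, 226.6]
tcp_rot: [0.707, 0.707, 0.0, 0.0]
wrist_force: [0.5, 0.4, 0.2]
finger_gap: 60.0
finger_force: 0.0
```

```bash
python3 - <<'E'
from h import *
np.set_printoptions(precision=1,suppress=True)
w=np.load("w1.npy",allow_pickle=True).item(); a,b=w["s"],w["c"]
q=lambda u,v,z:pt(a,b,(u/1.25,v/1.25),z)
print("brush",[q(u,v,48)[:2] for u,v in [(370,196),(418,194),(421,318),(375,318)]])
print("liner",[q(u,v,2)[:2] for u,v in [(461,13),(469,329)]])
print("cork",q(267,233,164),"tin",q(236,48,164),"sq",q(300,355,149),"cup",q(385,117,67))
s,c=cam("wrist"); print(s["eef_pos"],s["finger_gap"]); crop(c,0,0,640,400,1.25,"pics/w2.png")
print(proj(s,c,(555,-71.5,149))*1.25)
np.save("w2.npy",dict(s=s,c=c),allow_pickle=True)
E
```

```text
brush [array([598.8,  29.2]), array([640.7,  31. ]), array([645.2, -86.8]), array([601.2, -86.8])]
liner [array([678.7, 184.9]), array([ 701.1, -121.6])]
cork [548.1  21.2 164. ] tin [541.3 117.4 164. ] sq [557.2 -66.6 149. ] cup [613.2  92.7  67. ]
[555.8 -71.8 226.6] 59.957692272439786
[398.1 267.9]
```

View pics/w2.png

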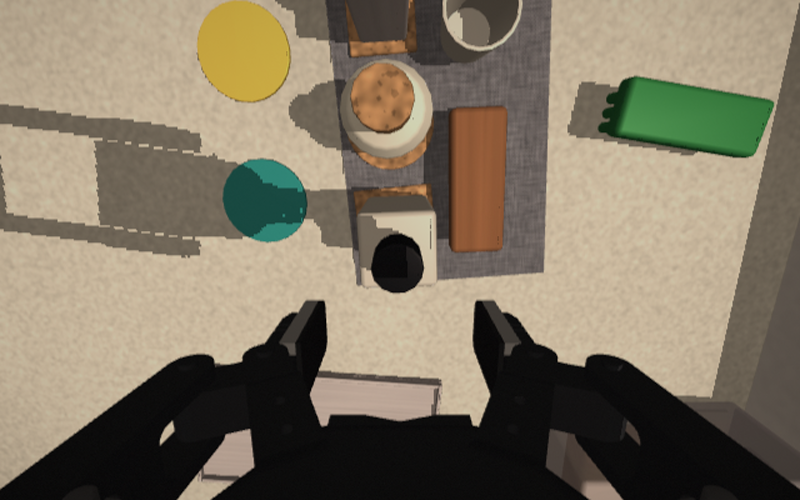

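Call:
send_rows([
  {"grip":0.7,"x":0.04,"y":0,"z":0.4,"wx":0,"wy":0,"wz":0},
  {"grip":0.7,"x":0,"y":0,"z":0.7,"wx":0,"wy":0,"wz":0},
  {"grip":0.7,"x":0,"y":0,"z":0.7,"wx":0,"wy":0,"wz":0},
  {"grip":0.7,"x":0,"y":0,"z":0.44,"wx":0,"wy":0,"wz":0},
  {"grip":0.7,"x":0,"y":0,"z":0.2,"wx":0,"wy":0,"wz":0},
  {"grip":0,"x":0,"y":0,"z":0,"wx":0,"wy":0,"wz":0},
  {"grip":0,"x":0,"y":0,"z":0,"wx":0,"wy":0,"wz":0},
  {"grip":0,"x":0,"y":0,"z":0,"wx":0,"wy":0,"wz":0},
  {"grip":0,"x":0,"y":0,"z":0,"wx":0,"wy":0,"wz":0},
], force=80)

```text
clock: 2.22
eef_pos: [555.7, -70.0, 129.4]
tcp_rot: [0.707, 0.707, 0.0, 0.0]
wrist_force: [-1.0, -0.2, 3.3]
finger_gap: 29.9
finger_force: 79.9
```

Call:
send_rows([
  {"grip":0,"x":0,"y":0,"z":-0.2,"wx":0,"wy":0,"wz":0},
  {"grip":0,"x":0,"y":0,"z":-0.4,"wx":0,"wy":0,"wz":0},
  {"grip":0,"x":-0.25,"y":0,"z":-0.4,"wx":0,"wy":0,"wz":0},
  {"grip":0,"x":-0.45,"y":-0.04,"z":0,"wx":0,"wy":0,"wz":0},
  {"grip":0,"x":-0.6,"y":-0.04,"z":0,"wx":0,"wy":0,"wz":0},
  {"grip":0,"x":-0.7,"y":-0.05,"z":0,"wx":0,"wy":0,"wz":0},
  {"grip":0,"x":-0.7,"y":-0.05,"z":0,"wx":0,"wy":0,"wz":0},
  {"grip":0,"x":-0.7,"y":-0.05,"z":0,"wx":0,"wy":0,"wz":0},
  {"grip":0,"x":-0.7,"y":-0.05,"z":0,"wx":0,"wy":0,"wz":0},
  {"grip":0,"x":-0.7,"y":-0.05,"z":0,"wx":0,"wy":0,"wz":0},
  {"grip":0,"x":-0.6,"y":-0.04,"z":0,"wx":0,"wy":0,"wz":0},
  {"grip":0,"x":-0.4,"y":-0.04,"z":0,"wx":0,"wy":0,"wz":0},
  {"grip":0,"x":-0.26,"y":0,"z":0,"wx":0,"wy":0,"wz":0},
  {"grip":0,"x":0,"y":0,"z":0,"wx":0,"wy":0,"wz":0},
])

```text
clock: 3.98
eef_pos: [539.0, -312.7, 168.6]
tcp_rot: [0.707, 0.707, 0.0, -0.0]
wrist_force: [0.0, 0.9, -3.2]
finger_gap: 30.2
finger_force: 79.5
```

```bash
python3 - <<'E'
from h import *
np.set_printoptions(precision=1,suppress=True)
s,c=cam("side"); crop(c,330,90,540,230,3.8,"pics/s2.png")
E
```

```text
(no output)
```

View pics/s2.png

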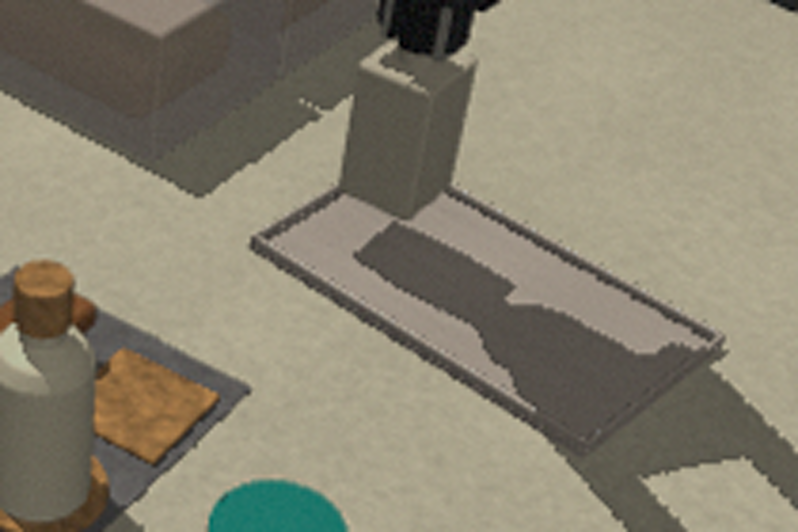

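The bottle hangs upright above the tray floor. Lowering it.

Call:
send_rows([
  {"grip":0,"x":0,"y":0,"z":0.3,"wx":0,"wy":0,"wz":0},
  {"grip":0,"x":0,"y":0,"z":0.4,"wx":0,"wy":0,"wz":0},
  {"grip":0,"x":0,"y":0,"z":0.2,"wx":0,"wy":0,"wz":0},
  {"grip":0,"x":0,"y":0,"z":0.1,"wx":0,"wy":0,"wz":0},
  {"grip":0,"x":0,"y":0,"z":0.04,"wx":0,"wy":0,"wz":0},
  {"grip":0,"x":0,"y":0,"z":0,"wx":0,"wy":0,"wz":0},
])

```text
clock: 4.78
eef_pos: [539.1, -312.5, 127.3]
tcp_rot: [0.707, 0.707, 0.0, 0.0]
wrist_force: [-0.4, 0.1, -4.0]
finger_gap: 30.0
finger_force: 79.5
```

```bash
python3 - <<'E'
from h import *
np.set_printoptions(precision=1,suppress=True)
s,c=cam("side")
for u,v in [(122,348),(155,463),(218,400)]: print(pt(s,c,(330+u/3.8,90+v/3.8),7))
w=np.load("w2.npy",allow_pickle=True).item(); a,b=w["s"],w["c"]
print("cork", pt(a,b,(382/1.25,96/1.25),164))
E
```

```text
[ 591.  -105.7    7. ]
[509.8 -42.    7. ]
[ 517.  -110.4    7. ]
cork [547.3  20.9 164. ]
```

Call:
send_rows([
  {"grip":0,"x":0,"y":0,"z":0.025,"wx":0,"wy":0,"wz":0},
  {"grip":0.6,"x":0,"y":0,"z":0,"wx":0,"wy":0,"wz":0},
  {"grip":0.6,"x":0,"y":0,"z":0,"wx":0,"wy":0,"wz":0},
  {"grip":0.6,"x":0,"y":0,"z":0,"wx":0,"wy":0,"wz":0},
  {"grip":0.6,"x":0,"y":0,"z":-0.3,"wx":0,"wy":0,"wz":0},
  {"grip":0.6,"x":0,"y":0,"z":-0.6,"wx":0,"wy":0,"wz":0},
  {"grip":0.6,"x":0,"y":0,"z":-0.7,"wx":0,"wy":0,"wz":0},
  {"grip":0.7,"x":0.6,"y":0,"z":-0.05,"wx":0,"wy":0,"wz":0},
  {"grip":0.7,"x":1,"y":0,"z":0,"wx":0,"wy":0,"wz":0},
  {"grip":0.7,"x":1,"y":0.1,"z":0,"wx":0,"wy":0,"wz":0},
  {"grip":0.7,"x":1,"y":0.1,"z":0,"wx":0,"wy":0,"wz":0},
  {"grip":0.7,"x":1,"y":0,"z":0,"wx":0,"wy":0,"wz":0},
  {"grip":0.7,"x":1,"y":0,"z":0,"wx":0,"wy":0,"wz":0},
  {"grip":0.7,"x":1,"y":0,"z":0,"wx":0,"wy":0,"wz":0},
  {"grip":0.7,"x":0.8,"y":0,"z":0,"wx":0,"wy":0,"wz":0},
  {"grip":0.7,"x":0.6,"y":0,"z":0,"wx":0,"wy":0,"wz":0},
  {"grip":0.7,"x":0.33,"y":0,"z":0,"wx":0,"wy":0,"wz":0},
  {"grip":0.7,"x":0,"y":0,"z":0,"wx":0,"wy":0,"wz":0},
])

```text
clock: 7.08
eef_pos: [546.5, 21.7, 191.9]
tcp_rot: [0.707, 0.708, -0.0, -0.0]
wrist_force: [-0.5, -0.1, -0.5]
finger_gap: 59.9
finger_force: 0.0
```

```bash
python3 - <<'E'
from h import *
np.set_printoptions(precision=1,suppress=True)
s,c=cam("wrist"); print(s["eef_pos"],s["finger_gap"]); crop(c,0,0,640,400,1.25,"pics/w3.png")
print(proj(s,c,(547,21,164))*1.25, proj(s,c,(541,117,164))*1.25)
np.save("w3.npy",dict(s=s,c=c),allow_pickle=True)
E
```

```text
[546.5  21.7 191.9] 59.89006229391567
[400.7 302.3] [386.2  75.8]
```

View pics/w3.png

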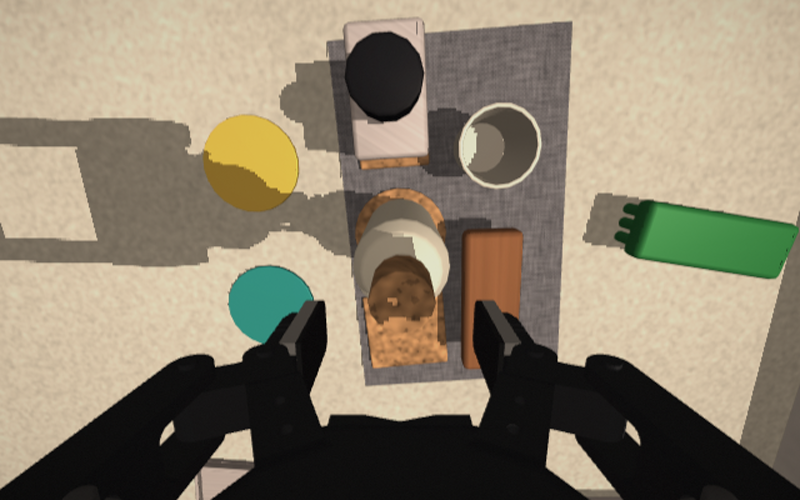

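Call:
send_rows([
  {"grip":0.7,"x":0.03,"y":0.01,"z":0.4,"wx":0,"wy":0,"wz":0},
  {"grip":0.7,"x":0,"y":0,"z":0.5,"wx":0,"wy":0,"wz":0},
  {"grip":0.7,"x":0,"y":0,"z":0.3,"wx":0,"wy":0,"wz":0},
  {"grip":0.7,"x":0,"y":0,"z":0,"wx":0,"wy":0,"wz":0},
  {"grip":0,"x":0,"y":0,"z":0,"wx":0,"wy":0,"wz":0},
  {"grip":0,"x":0,"y":0,"z":0,"wx":0,"wy":0,"wz":0},
  {"grip":0,"x":0,"y":0,"z":0,"wx":0,"wy":0,"wz":0},
  {"grip":0,"x":0,"y":0,"z":0,"wx":0,"wy":0,"wz":0},
])

```text
clock: 8.12
eef_pos: [547.9, 22.0, 144.9]
tcp_rot: [0.707, 0.707, 0.0, 0.001]
wrist_force: [-0.6, -0.1, 6.6]
finger_gap: 29.8
finger_force: 79.5
```

Call:
send_rows([
  {"grip":0,"x":0,"y":0,"z":-0.2,"wx":0,"wy":0,"wz":0},
  {"grip":0,"x":0,"y":0,"z":-0.4,"wx":0,"wy":0,"wz":0},
  {"grip":0,"x":-0.25,"y":-0.06,"z":-0.4,"wx":0,"wy":0,"wz":0},
  {"grip":0,"x":-0.45,"y":-0.12,"z":0,"wx":0,"wy":0,"wz":0},
  {"grip":0,"x":-0.6,"y":-0.18,"z":0,"wx":0,"wy":0,"wz":0},
  {"grip":0,"x":-0.7,"y":-0.2,"z":0,"wx":0,"wy":0,"wz":0},
  {"grip":0,"x":-0.7,"y":-0.2,"z":0,"wx":0,"wy":0,"wz":0},
  {"grip":0,"x":-0.7,"y":-0.2,"z":0,"wx":0,"wy":0,"wz":0},
  {"grip":0,"x":-0.7,"y":-0.2,"z":0,"wx":0,"wy":0,"wz":0},
  {"grip":0,"x":-0.7,"y":-0.2,"z":0,"wx":0,"wy":0,"wz":0},
  {"grip":0,"x":-0.7,"y":-0.2,"z":0,"wx":0,"wy":0,"wz":0},
  {"grip":0,"x":-0.7,"y":-0.2,"z":0,"wx":0,"wy":0,"wz":0},
  {"grip":0,"x":-0.7,"y":-0.2,"z":0,"wx":0,"wy":0,"wz":0},
  {"grip":0,"x":-0.6,"y":-0.16,"z":0,"wx":0,"wy":0,"wz":0},
  {"grip":0,"x":-0.45,"y":-0.1,"z":0,"wx":0,"wy":0,"wz":0},
  {"grip":0,"x":-0.26,"y":0,"z":0,"wx":0,"wy":0,"wz":0},
  {"grip":0,"x":0,"y":0,"z":0.3,"wx":0,"wy":0,"wz":0},
  {"grip":0,"x":0,"y":0,"z":0.4,"wx":0,"wy":0,"wz":0},
  {"grip":0,"x":0,"y":0,"z":0.2,"wx":0,"wy":0,"wz":0},
  {"grip":0,"x":0,"y":0,"z":0.1,"wx":0,"wy":0,"wz":0},
])

```text
clock: 10.62
eef_pos: [458.3, -305.6, 143.0]
tcp_rot: [0.707, 0.707, -0.0, -0.001]
wrist_force: [0.4, 0.1, -3.4]
finger_gap: 29.8
finger_force: 79.5
```

Call:
send_rows([
  {"grip":0,"x":0,"y":0,"z":0.05,"wx":0,"wy":0,"wz":0},
  {"grip":0,"x":0,"y":0,"z":0.02,"wx":0,"wy":0,"wz":0},
  {"grip":0.6,"x":0,"y":0,"z":0,"wx":0,"wy":0,"wz":0},
  {"grip":0.6,"x":0,"y":0,"z":0,"wx":0,"wy":0,"wz":0},
  {"grip":0.6,"x":0,"y":0,"z":0,"wx":0,"wy":0,"wz":0},
  {"grip":0.6,"x":0,"y":0,"z":-0.3,"wx":0,"wy":0,"wz":0},
  {"grip":0.6,"x":0,"y":0,"z":-0.5,"wx":0,"wy":0,"wz":0},
  {"grip":0.6,"x":0,"y":0,"z":-0.5,"wx":0,"wy":0,"wz":0},
  {"grip":0.7,"x":0.7,"y":0.1,"z":0,"wx":0,"wy":0,"wz":0},
  {"grip":0.7,"x":1,"y":0.2,"z":0,"wx":0,"wy":0,"wz":0},
  {"grip":0.7,"x":1,"y":0.24,"z":0,"wx":0,"wy":0,"wz":0},
  {"grip":0.7,"x":1,"y":0.24,"z":0,"wx":0,"wy":0,"wz":0},
  {"grip":0.7,"x":1,"y":0.24,"z":0,"wx":0,"wy":0,"wz":0},
  {"grip":0.7,"x":1,"y":0.24,"z":0,"wx":0,"wy":0,"wz":0},
  {"grip":0.7,"x":1,"y":0.24,"z":0,"wx":0,"wy":0,"wz":0},
  {"grip":0.7,"x":1,"y":0.24,"z":0,"wx":0,"wy":0,"wz":0},
  {"grip":0.7,"x":1,"y":0.2,"z":0,"wx":0,"wy":0,"wz":0},
  {"grip":0.7,"x":1,"y":0.12,"z":0,"wx":0,"wy":0,"wz":0},
  {"grip":0.7,"x":0.6,"y":0,"z":0,"wx":0,"wy":0,"wz":0},
  {"grip":0.7,"x":0.26,"y":0,"z":0,"wx":0,"wy":0,"wz":0},
])

```text
clock: 13.12
eef_pos: [541.2, 117.3, 194.1]
tcp_rot: [0.707, 0.708, 0.0, 0.0]
wrist_force: [0.4, -0.7, -0.1]
finger_gap: 59.5
finger_force: 0.0
```

```bash
python3 - <<'E'
from h import *
np.set_printoptions(precision=1,suppress=True)
s,c=cam("wrist"); print(s["eef_pos"],s["finger_gap"]); crop(c,0,0,640,400,1.25,"pics/w4.png")
print(proj(s,c,(541,117,164))*1.25)
np.save("w4.npy",dict(s=s,c=c),allow_pickle=True)
E
```

```text
[541.2 117.3 194.1] 59.48004238382046
[399.2 299.7]
```

View pics/w4.png

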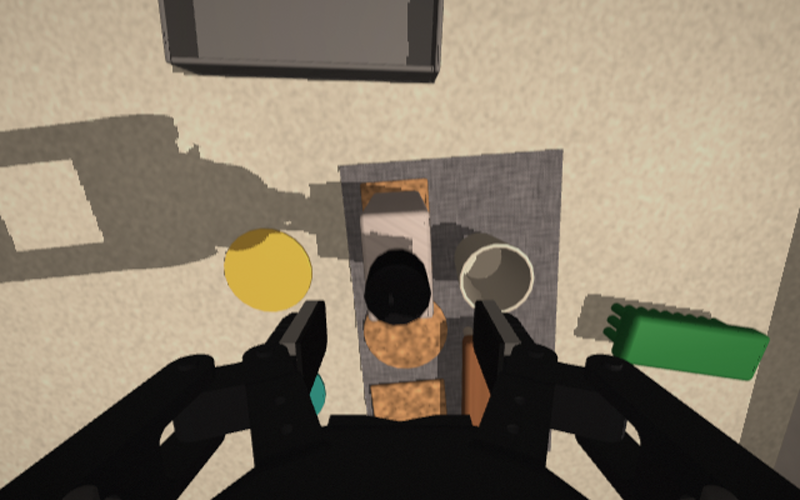

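Call:
send_rows([
  {"grip":0.7,"x":0.03,"y":0,"z":0.4,"wx":0,"wy":0,"wz":0},
  {"grip":0.7,"x":0,"y":0,"z":0.5,"wx":0,"wy":0,"wz":0},
  {"grip":0.7,"x":0,"y":0,"z":0.33,"wx":0,"wy":0,"wz":0},
  {"grip":0.7,"x":0,"y":0,"z":0,"wx":0,"wy":0,"wz":0},
  {"grip":0,"x":0,"y":0,"z":0,"wx":0,"wy":0,"wz":0},
  {"grip":0,"x":0,"y":0,"z":0,"wx":0,"wy":0,"wz":0},
  {"grip":0,"x":0,"y":0,"z":0,"wx":0,"wy":0,"wz":0},
  {"grip":0,"x":0,"y":0,"z":0,"wx":0,"wy":0,"wz":0},
  {"grip":0,"x":0,"y":0,"z":-0.2,"wx":0,"wy":0,"wz":0},
  {"grip":0,"x":0,"y":0,"z":-0.4,"wx":0,"wy":0,"wz":0},
  {"grip":0,"x":-0.1,"y":-0.1,"z":-0.4,"wx":0,"wy":0,"wz":0},
  {"grip":0,"x":-0.3,"y":-0.2,"z":0,"wx":0,"wy":0,"wz":0},
  {"grip":0,"x":-0.5,"y":-0.3,"z":0,"wx":0,"wy":0,"wz":0},
  {"grip":0,"x":-0.6,"y":-0.3,"z":0,"wx":0,"wy":0,"wz":0},
  {"grip":0,"x":-0.7,"y":-0.3,"z":0,"wx":0,"wy":0,"wz":0},
  {"grip":0,"x":-0.7,"y":-0.3,"z":0,"wx":0,"wy":0,"wz":0},
  {"grip":0,"x":-0.7,"y":-0.3,"z":0,"wx":0,"wy":0,"wz":0},
  {"grip":0,"x":-0.7,"y":-0.3,"z":0,"wx":0,"wy":0,"wz":0},
  {"grip":0,"x":-0.6,"y":-0.2,"z":0,"wx":0,"wy":0,"wz":0},
  {"grip":0,"x":-0.3,"y":0,"z":0,"wx":0,"wy":0,"wz":0},
])

```text
clock: 15.68
eef_pos: [447.0, -92.2, 183.7]
tcp_rot: [0.708, 0.706, -0.001, -0.001]
wrist_force: [0.9, -0.2, -2.4]
finger_gap: 29.7
finger_force: 79.5
```

Call:
send_rows([
  {"grip":0,"x":-0.3,"y":-0.15,"z":0,"wx":0,"wy":0,"wz":0},
  {"grip":0,"x":-0.5,"y":-0.3,"z":0,"wx":0,"wy":0,"wz":0},
  {"grip":0,"x":-0.6,"y":-0.3,"z":0,"wx":0,"wy":0,"wz":0},
  {"grip":0,"x":-0.7,"y":-0.3,"z":0,"wx":0,"wy":0,"wz":0},
  {"grip":0,"x":-0.7,"y":-0.3,"z":0,"wx":0,"wy":0,"wz":0},
  {"grip":0,"x":-0.7,"y":-0.25,"z":0,"wx":0,"wy":0,"wz":0},
  {"grip":0,"x":-0.7,"y":-0.1,"z":0,"wx":0,"wy":0,"wz":0},
  {"grip":0,"x":-0.6,"y":0,"z":0,"wx":0,"wy":0,"wz":0},
  {"grip":0,"x":-0.4,"y":0,"z":0,"wx":0,"wy":0,"wz":0},
  {"grip":0,"x":-0.1,"y":0,"z":0,"wx":0,"wy":0,"wz":0},
  {"grip":0,"x":0,"y":0,"z":0.3,"wx":0,"wy":0,"wz":0},
  {"grip":0,"x":0,"y":0,"z":0.4,"wx":0,"wy":0,"wz":0},
  {"grip":0,"x":0,"y":0,"z":0.2,"wx":0,"wy":0,"wz":0},
  {"grip":0,"x":0,"y":0,"z":0.1,"wx":0,"wy":0,"wz":0},
  {"grip":0,"x":0,"y":0,"z":0,"wx":0,"wy":0,"wz":0},
])

```text
clock: 17.55
eef_pos: [380.9, -302.6, 143.8]
tcp_rot: [0.707, 0.707, -0.0, -0.0]
wrist_force: [0.6, -0.1, -3.1]
finger_gap: 30.1
finger_force: 79.5
```

```bash
python3 - <<'E'
from h import *
s,c=cam("side"); crop(c,330,60,540,220,3.75,"pics/s3.png")
E
```

```text
(no output)
```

View pics/s3.png

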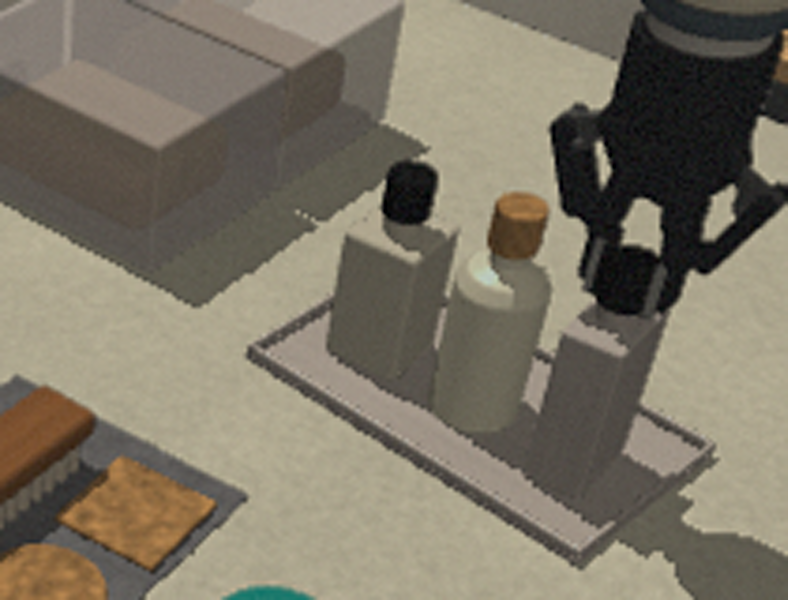

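Call:
send_rows([
  {"grip":0,"x":0,"y":0,"z":0.05,"wx":0,"wy":0,"wz":0},
  {"grip":0,"x":0,"y":0,"z":0.02,"wx":0,"wy":0,"wz":0},
  {"grip":0.6,"x":0,"y":0,"z":0,"wx":0,"wy":0,"wz":0},
  {"grip":0.6,"x":0,"y":0,"z":0,"wx":0,"wy":0,"wz":0},
  {"grip":0.6,"x":0,"y":0,"z":0,"wx":0,"wy":0,"wz":0},
  {"grip":0.6,"x":0,"y":0,"z":-0.3,"wx":0,"wy":0,"wz":0},
  {"grip":0.6,"x":0,"y":0,"z":-0.5,"wx":0,"wy":0,"wz":0},
  {"grip":0.6,"x":0,"y":0,"z":-0.6,"wx":0,"wy":0,"wz":0},
  {"grip":1,"x":0.76,"y":0.5,"z":0,"wx":0,"wy":0,"wz":0},
  {"grip":1,"x":0.9,"y":0.8,"z":0,"wx":0,"wy":0,"wz":0},
  {"grip":1,"x":0.9,"y":0.8,"z":0,"wx":0,"wy":0,"wz":0},
  {"grip":1,"x":0.9,"y":0.8,"z":0,"wx":0,"wy":0,"wz":0},
  {"grip":1,"x":0.9,"y":0.8,"z":0,"wx":0,"wy":0,"wz":0},
  {"grip":1,"x":0.9,"y":0.8,"z":0,"wx":0,"wy":0,"wz":0},
  {"grip":1,"x":0.8,"y":0.8,"z":0,"wx":0,"wy":0,"wz":0},
  {"grip":1,"x":0.6,"y":0.5,"z":0,"wx":0,"wy":0,"wz":0},
  {"grip":1,"x":0.2,"y":0.21,"z":0,"wx":0,"wy":0,"wz":0},
  {"grip":1,"x":0,"y":0,"z":0,"wx":0,"wy":0,"wz":0},
])

```text
clock: 19.85
eef_pos: [621.3, -28.4, 197.5]
tcp_rot: [0.707, 0.707, -0.0, 0.0]
wrist_force: [-0.9, -1.0, -0.2]
finger_gap: 85.5
finger_force: 0.0
```

```bash
python3 - <<'E'
from h import *
np.set_printoptions(precision=1,suppress=True)
s,c=cam("wrist"); print(s["eef_pos"],s["finger_gap"]); crop(c,0,0,640,400,1.25,"pics/w5.png")
print(proj(s,c,(621.5,-28.4,48))*1.25)
np.save("w5.npy",dict(s=s,c=c),allow_pickle=True)
E
```

```text
[621.3 -28.4 197.5] 85.49880441213004
[399.8 240.2]
```

View pics/w5.png

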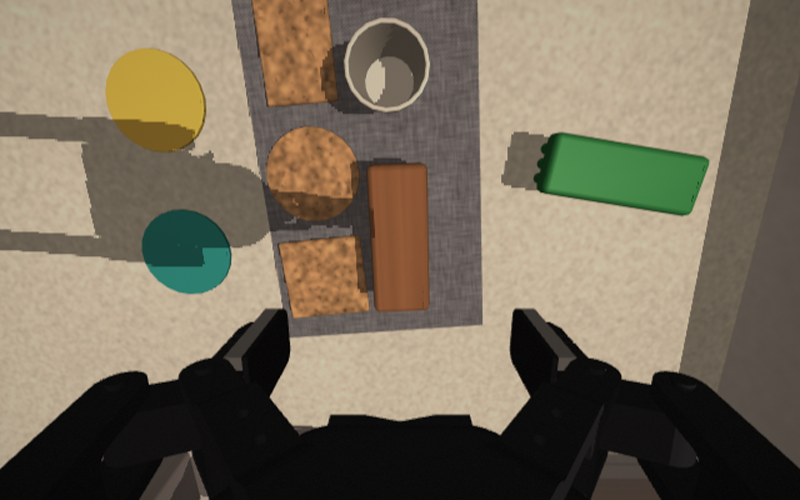

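Call:
send_rows([
  {"grip":1,"x":0,"y":0,"z":0.5,"wx":0,"wy":0,"wz":-0.28},
  {"grip":1,"x":0,"y":0,"z":0.9,"wx":0,"wy":0,"wz":0},
  {"grip":1,"x":0,"y":0,"z":1,"wx":0,"wy":0,"wz":0},
  {"grip":1,"x":0,"y":0,"z":0.9,"wx":0,"wy":0,"wz":0},
  {"grip":1,"x":0,"y":0,"z":0.6,"wx":0,"wy":0,"wz":0},
  {"grip":1,"x":0,"y":0,"z":0.2,"wx":0,"wy":0,"wz":0},
  {"grip":1,"x":0,"y":0,"z":0,"wx":0,"wy":0,"wz":0},
  {"grip":0,"x":0,"y":0,"z":0,"wx":0,"wy":0,"wz":0},
  {"grip":0,"x":0,"y":0,"z":0,"wx":0,"wy":0,"wz":0},
  {"grip":0,"x":0,"y":0,"z":0,"wx":0,"wy":0,"wz":0},
  {"grip":0,"x":0,"y":0,"z":0,"wx":0,"wy":0,"wz":0},
], force=60)

```text
clock: 21.28
eef_pos: [622.3, -28.4, 34.6]
tcp_rot: [0.695, 0.719, 0.001, 0.001]
wrist_force: [-1.4, -0.9, 5.6]
finger_gap: 44.7
finger_force: 62.9
```

```bash
python3 - <<'E'
from h import *
np.set_printoptions(precision=1,suppress=True)
w=np.load("w5.npy",allow_pickle=True).item(); a,b=w["s"],w["c"]
q=lambda u,v,z:pt(a,b,(u/1.25,v/1.25),z)[:2]
print("round",q(312,173,7),q(266,173,7),q(357,173,7),q(312,126,7),q(312,220,7))
S=[q(*p,7) for p in [(279,243),(355,236),(369,309),(291,317)]];print("sq",S,np.mean(S,0))
print("obl low corners",q(266,105,7),q(338,101,7))
E
```

```text
round [546.7  20.6] [507.6  20.5] [585.   20.6] [549.   58.5] [544.3 -19.9]
sq [array([513.5, -40.8]), array([581.7, -34.3]), array([ 592.7, -104.5]), array([ 518.8, -112.8])] [551.6 -73.1]
obl low corners [512.6  74.6] [571.3  77.7]
```

Call:
send_rows([
  {"grip":0,"x":0,"y":0,"z":-0.3,"wx":0,"wy":0,"wz":0},
  {"grip":0,"x":0,"y":0,"z":-0.7,"wx":0,"wy":0,"wz":0},
  {"grip":0,"x":0,"y":0,"z":-1,"wx":0,"wy":0,"wz":0},
  {"grip":0,"x":0,"y":0,"z":-1,"wx":0,"wy":0,"wz":0},
  {"grip":0,"x":0.3,"y":-0.1,"z":0,"wx":0,"wy":0,"wz":0},
  {"grip":0,"x":0.6,"y":-0.3,"z":0,"wx":0,"wy":0,"wz":0},
  {"grip":0,"x":0.8,"y":-0.3,"z":0,"wx":0,"wy":0,"wz":0},
  {"grip":0,"x":0.8,"y":-0.3,"z":0,"wx":0,"wy":0,"wz":0},
  {"grip":0,"x":0.8,"y":-0.3,"z":0,"wx":0,"wy":0,"wz":0},
  {"grip":0,"x":0.8,"y":-0.3,"z":0,"wx":0,"wy":0,"wz":0},
  {"grip":0,"x":0.8,"y":-0.3,"z":0,"wx":0,"wy":0,"wz":0},
  {"grip":0,"x":0.8,"y":-0.3,"z":0,"wx":0,"wy":0,"wz":0},
  {"grip":0,"x":0.8,"y":-0.3,"z":0,"wx":0,"wy":0,"wz":0},
  {"grip":0,"x":0.8,"y":-0.4,"z":0,"wx":0,"wy":0,"wz":0},
  {"grip":0,"x":0.7,"y":-0.4,"z":0,"wx":0,"wy":0,"wz":0},
  {"grip":0,"x":0.37,"y":-0.1,"z":0,"wx":0,"wy":0,"wz":0},
])

```text
clock: 23.28
eef_pos: [472.2, 302.6, 152.4]
tcp_rot: [0.694, 0.72, -0.001, -0.0]
wrist_force: [-0.7, -0.4, -1.0]
finger_gap: 44.9
finger_force: 62.0
```

Call:
send_rows([
  {"grip":0,"x":0,"y":0,"z":0,"wx":0,"wy":0,"wz":-0.4},
  {"grip":0,"x":0,"y":0,"z":0,"wx":0,"wy":0,"wz":-0.8},
  {"grip":0,"x":0,"y":0,"z":0,"wx":0,"wy":0,"wz":-1},
  {"grip":0,"x":0,"y":0,"z":0,"wx":0,"wy":0,"wz":-1},
  {"grip":0,"x":0,"y":0,"z":0,"wx":0,"wy":0,"wz":-1},
  {"grip":0,"x":0,"y":0,"z":0,"wx":0,"wy":0,"wz":-1},
  {"grip":0,"x":0,"y":0,"z":0,"wx":0,"wy":0,"wz":-1},
  {"grip":0,"x":0,"y":0,"z":0,"wx":0,"wy":0,"wz":-1},
  {"grip":0,"x":0,"y":0,"z":0,"wx":0,"wy":0,"wz":-1},
  {"grip":0,"x":0,"y":0,"z":0,"wx":0,"wy":0,"wz":-1},
  {"grip":0,"x":0,"y":0,"z":0,"wx":0,"wy":0,"wz":-1},
  {"grip":0,"x":0,"y":0,"z":0,"wx":0,"wy":0,"wz":-1},
  {"grip":0,"x":0,"y":0,"z":0,"wx":0,"wy":0,"wz":-0.7},
  {"grip":0,"x":0,"y":0,"z":0,"wx":0,"wy":0,"wz":-0.3},
  {"grip":0,"x":0,"y":0,"z":0,"wx":0,"wy":0,"wz":0},
])

```text
clock: 25.15
eef_pos: [474.1, 301.5, 153.0]
tcp_rot: [0.037, 0.999, -0.0, -0.0]
wrist_force: [0.0, -0.2, -2.0]
finger_gap: 45.2
finger_force: 61.9
```

```bash
python3 - <<'E'
from h import *
np.set_printoptions(precision=3,suppress=True)
s,c=cam("scene"); print(R.from_quat(s["tcp_rot"]).as_matrix(), s["eef_pos"],s["qpos"],s["finger_gap"]); crop(c,250,90,500,270,3.2,"pics/sc2.png")
E
```

```text
[[-0.997  0.074 -0.   ]
 [ 0.074  0.997 -0.   ]
 [ 0.    -0.    -1.   ]] [474.124 301.474 153.034] [ 0.545  0.452  1.832 -0.     0.858 -0.951] 45.20838713422349
```

View pics/sc2.png

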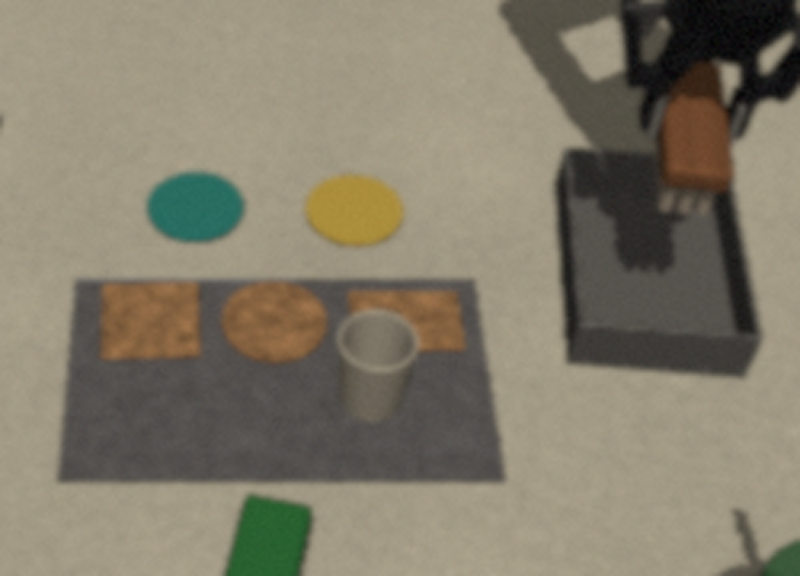

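Call:
send_rows([
  {"grip":0,"x":0,"y":0,"z":0.4,"wx":0,"wy":0,"wz":0},
  {"grip":0,"x":0,"y":0,"z":0.7,"wx":0,"wy":0,"wz":0},
  {"grip":0,"x":0,"y":0,"z":0.7,"wx":0,"wy":0,"wz":0},
  {"grip":0,"x":0,"y":0,"z":0.6,"wx":0,"wy":0,"wz":0},
  {"grip":0,"x":0,"y":0,"z":0.3,"wx":0,"wy":0,"wz":0},
  {"grip":0,"x":0,"y":0,"z":0.15,"wx":0,"wy":0,"wz":0},
  {"grip":0,"x":0,"y":0,"z":0,"wx":0,"wy":0,"wz":0},
])

```text
clock: 26.08
eef_pos: [474.3, 301.7, 39.2]
tcp_rot: [0.037, 0.999, -0.0, -0.0]
wrist_force: [-0.1, -0.2, -0.6]
finger_gap: 44.4
finger_force: 62.0
```

Call:
send_rows([
  {"grip":0,"x":0,"y":0,"z":0.04,"wx":0,"wy":0,"wz":0},
  {"grip":0,"x":0,"y":0,"z":0.02,"wx":0,"wy":0,"wz":0},
  {"grip":0.7,"x":0,"y":0,"z":0,"wx":0,"wy":0,"wz":0},
  {"grip":0.7,"x":0,"y":0,"z":0,"wx":0,"wy":0,"wz":0},
  {"grip":0.7,"x":0,"y":0,"z":0,"wx":0,"wy":0,"wz":0},
  {"grip":0.7,"x":0,"y":0,"z":-0.4,"wx":0,"wy":0,"wz":0},
  {"grip":0.7,"x":0,"y":0,"z":-0.8,"wx":0,"wy":0,"wz":0},
  {"grip":0.7,"x":0,"y":0,"z":-1,"wx":0,"wy":0,"wz":0},
  {"grip":0.7,"x":0,"y":0,"z":-1,"wx":0,"wy":0,"wz":0.5},
  {"grip":0.7,"x":0,"y":0,"z":-0.8,"wx":0,"wy":0,"wz":1},
  {"grip":0.7,"x":0,"y":0,"z":0,"wx":0,"wy":0,"wz":1},
  {"grip":0.7,"x":0,"y":0,"z":0,"wx":0,"wy":0,"wz":1},
  {"grip":0.7,"x":0,"y":0,"z":0,"wx":0,"wy":0,"wz":1},
  {"grip":0.7,"x":0,"y":0,"z":0,"wx":0,"wy":0,"wz":1},
  {"grip":0.7,"x":0,"y":0,"z":0,"wx":0,"wy":0,"wz":1},
  {"grip":0.7,"x":0,"y":0,"z":0,"wx":0,"wy":0,"wz":1},
  {"grip":0.7,"x":0,"y":0,"z":0,"wx":0,"wy":0,"wz":1},
  {"grip":0.7,"x":0,"y":0,"z":0,"wx":0,"wy":0,"wz":1},
  {"grip":0.7,"x":0,"y":0,"z":0,"wx":0,"wy":0,"wz":1},
  {"grip":0.7,"x":0,"y":0,"z":0,"wx":0,"wy":0,"wz":1},
])

```text
clock: 28.58
eef_pos: [474.2, 301.7, 198.1]
tcp_rot: [0.666, 0.746, 0.0, 0.0]
wrist_force: [-0.2, 0.3, 0.2]
finger_gap: 60.0
finger_force: 0.0
```

Call:
send_rows([
  {"grip":0.7,"x":0,"y":0,"z":0,"wx":0,"wy":0,"wz":0.7},
  {"grip":0.7,"x":0,"y":0,"z":0,"wx":0,"wy":0,"wz":0.27},
  {"grip":0.7,"x":0,"y":0,"z":0,"wx":0,"wy":0,"wz":0},
])

```text
clock: 28.95
eef_pos: [474.3, 301.7, 197.5]
tcp_rot: [0.706, 0.708, 0.0, 0.0]
wrist_force: [0.8, -0.1, 0.2]
finger_gap: 59.7
finger_force: 0.0
```

```bash
python3 - <<'E'
from h import *
np.set_printoptions(precision=3,suppress=True)
s,c=cam("scene"); print(R.from_quat(s["tcp_rot"]).as_matrix(), s["eef_pos"]); 
_,d=cam("side")
f=lambda c,x0,y0,x1,y1,W,H: cv2.resize(c["image"][y0:y1,x0:x1,::-1],(W,H),interpolation=cv2.INTER_CUBIC)
cv2.imwrite("pics/mix.png",np.hstack([f(c,410,120,500,220,360,400),f(d,190,250,330,390,400,400)]))
E
```

```text
[[-0.002  1.     0.001]
 [ 1.     0.002  0.   ]
 [ 0.     0.001 -1.   ]] [474.258 301.703 197.503]
```

View pics/mix.png

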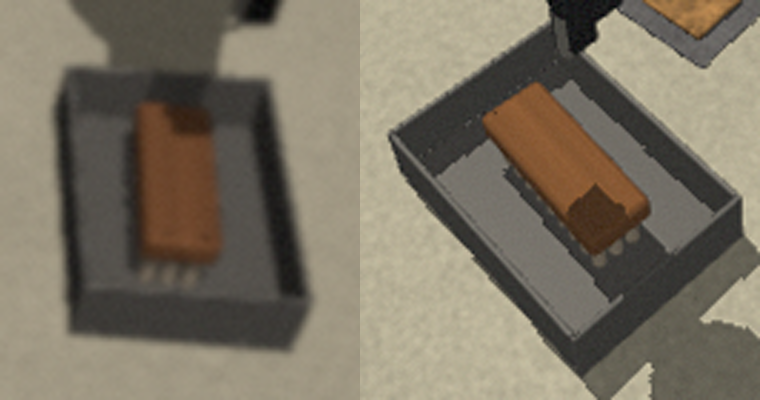

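Call:
send_rows([
  {"grip":0.7,"x":-0.5,"y":-0.04,"z":0,"wx":0,"wy":0,"wz":0},
  {"grip":0.7,"x":-0.9,"y":0,"z":0,"wx":0,"wy":0,"wz":0},
  {"grip":0.7,"x":-1,"y":0,"z":0,"wx":0,"wy":0,"wz":0},
  {"grip":0.7,"x":-1,"y":0,"z":0,"wx":0,"wy":0,"wz":0},
  {"grip":0.7,"x":-1,"y":0,"z":0,"wx":0,"wy":0,"wz":0},
  {"grip":0.7,"x":-1,"y":0,"z":0,"wx":0,"wy":0,"wz":0},
  {"grip":0.7,"x":-1,"y":-0.1,"z":0,"wx":0,"wy":0,"wz":0},
  {"grip":0.7,"x":-1,"y":-0.1,"z":0,"wx":0,"wy":0,"wz":0},
  {"grip":0.7,"x":-1,"y":-0.2,"z":0,"wx":0,"wy":0,"wz":0},
  {"grip":0.7,"x":-1,"y":-0.2,"z":0,"wx":0,"wy":0,"wz":0},
  {"grip":0.7,"x":-1,"y":-0.3,"z":0,"wx":0,"wy":0,"wz":0},
  {"grip":0.7,"x":-1,"y":-0.3,"z":0,"wx":0,"wy":0,"wz":0},
  {"grip":0.7,"x":-1,"y":-0.3,"z":0,"wx":0,"wy":0,"wz":0},
  {"grip":0.7,"x":-1,"y":-0.3,"z":0,"wx":0,"wy":0,"wz":0},
  {"grip":0.7,"x":-0.9,"y":-0.3,"z":0,"wx":0,"wy":0,"wz":0},
  {"grip":0.7,"x":-0.6,"y":-0.2,"z":0,"wx":0,"wy":0,"wz":0},
  {"grip":0.7,"x":-0.2,"y":0,"z":0,"wx":0,"wy":0,"wz":0},
  {"grip":0.7,"x":0,"y":0,"z":0,"wx":0,"wy":0,"wz":0},
  {"grip":0.7,"x":0,"y":0,"z":0,"wx":0,"wy":0,"wz":0},
], force=80)

```text
clock: 31.42
eef_pos: [381.3, -301.7, 196.8]
tcp_rot: [0.706, 0.708, 0.0, -0.0]
wrist_force: [-0.0, -0.6, -0.5]
finger_gap: 59.9
finger_force: 0.0
```

Call:
send_rows([
  {"grip":0.7,"x":-0.02,"y":0,"z":0.4,"wx":0,"wy":0,"wz":0},
  {"grip":0.7,"x":0,"y":0,"z":0.6,"wx":0,"wy":0,"wz":0},
  {"grip":0.7,"x":0,"y":0,"z":0.37,"wx":0,"wy":0,"wz":0},
  {"grip":0.7,"x":0,"y":0,"z":0,"wx":0,"wy":0,"wz":0},
  {"grip":0,"x":0,"y":0,"z":0,"wx":0,"wy":0,"wz":0},
  {"grip":0,"x":0,"y":0,"z":0,"wx":0,"wy":0,"wz":0},
  {"grip":0,"x":0,"y":0,"z":0,"wx":0,"wy":0,"wz":0},
  {"grip":0,"x":0,"y":0,"z":0,"wx":0,"wy":0,"wz":0},
])

```text
clock: 32.42
eef_pos: [381.5, -303.6, 143.0]
tcp_rot: [0.707, 0.708, -0.0, 0.001]
wrist_force: [-2.6, 0.4, 6.5]
finger_gap: 29.9
finger_force: 79.2
```

Call:
send_rows([
  {"grip":0,"x":0,"y":0,"z":-0.2,"wx":0,"wy":0,"wz":0},
  {"grip":0,"x":0,"y":0,"z":-0.4,"wx":0,"wy":0,"wz":0},
  {"grip":0,"x":0.1,"y":0,"z":-0.4,"wx":0,"wy":0,"wz":0},
  {"grip":0,"x":0.3,"y":0,"z":0,"wx":0,"wy":0,"wz":0},
  {"grip":0,"x":0.5,"y":0.05,"z":0,"wx":0,"wy":0,"wz":0},
  {"grip":0,"x":0.6,"y":0.14,"z":0,"wx":0,"wy":0,"wz":0},
  {"grip":0,"x":0.7,"y":0.3,"z":0,"wx":0,"wy":0,"wz":0},
  {"grip":0,"x":0.7,"y":0.35,"z":0,"wx":0,"wy":0,"wz":0},
  {"grip":0,"x":0.7,"y":0.35,"z":0,"wx":0,"wy":0,"wz":0},
  {"grip":0,"x":0.7,"y":0.35,"z":0,"wx":0,"wy":0,"wz":0},
  {"grip":0,"x":0.7,"y":0.35,"z":0,"wx":0,"wy":0,"wz":0},
  {"grip":0,"x":0.7,"y":0.35,"z":0,"wx":0,"wy":0,"wz":0},
  {"grip":0,"x":0.7,"y":0.35,"z":0,"wx":0,"wy":0,"wz":0},
  {"grip":0,"x":0.7,"y":0.35,"z":0,"wx":0,"wy":0,"wz":0},
  {"grip":0,"x":0.7,"y":0.35,"z":0,"wx":0,"wy":0,"wz":0},
  {"grip":0,"x":0.7,"y":0.35,"z":0,"wx":0,"wy":0,"wz":0},
  {"grip":0,"x":0.7,"y":0.25,"z":0,"wx":0,"wy":0,"wz":0},
  {"grip":0,"x":0.6,"y":0.1,"z":0,"wx":0,"wy":0,"wz":0},
  {"grip":0,"x":0.3,"y":0,"z":0,"wx":0,"wy":0,"wz":0},
  {"grip":0,"x":0,"y":0,"z":0,"wx":0,"wy":0,"wz":0},
])

```text
clock: 34.92
eef_pos: [539.4, 101.8, 181.6]
tcp_rot: [0.706, 0.708, -0.001, -0.0]
wrist_force: [-0.7, 0.0, -1.6]
finger_gap: 30.2
finger_force: 79.4
```

Call:
send_rows([
  {"grip":0,"x":0.25,"y":0.02,"z":0,"wx":0,"wy":0,"wz":0},
  {"grip":0,"x":0.15,"y":0,"z":0.1,"wx":0,"wy":0,"wz":0},
  {"grip":0,"x":0,"y":0,"z":0.3,"wx":0,"wy":0,"wz":0},
  {"grip":0,"x":0,"y":0,"z":0.3,"wx":0,"wy":0,"wz":0},
  {"grip":0,"x":0,"y":0,"z":0.15,"wx":0,"wy":0,"wz":0},
  {"grip":0,"x":0,"y":0,"z":0,"wx":0,"wy":0,"wz":0},
])

```text
clock: 35.67
eef_pos: [540.8, 116.7, 147.3]
tcp_rot: [0.707, 0.707, -0.001, -0.0]
wrist_force: [-0.5, 0.0, -2.2]
finger_gap: 30.2
finger_force: 79.4
```

```bash
python3 - <<'E'
from h import *
s,c=cam("side"); _,d=cam("scene"); print(s["eef_pos"])
f=lambda c,x0,y0,x1,y1,W,H: cv2.resize(c["image"][y0:y1,x0:x1,::-1],(W,H),interpolation=cv2.INTER_CUBIC)
cv2.imwrite("pics/mix2.png",np.hstack([f(c,260,160,360,280,400,480),f(d,340,140,420,236,400,480)]))
E
```

```text
[540.77679011 116.66487014 147.26043347]
```

View pics/mix2.png

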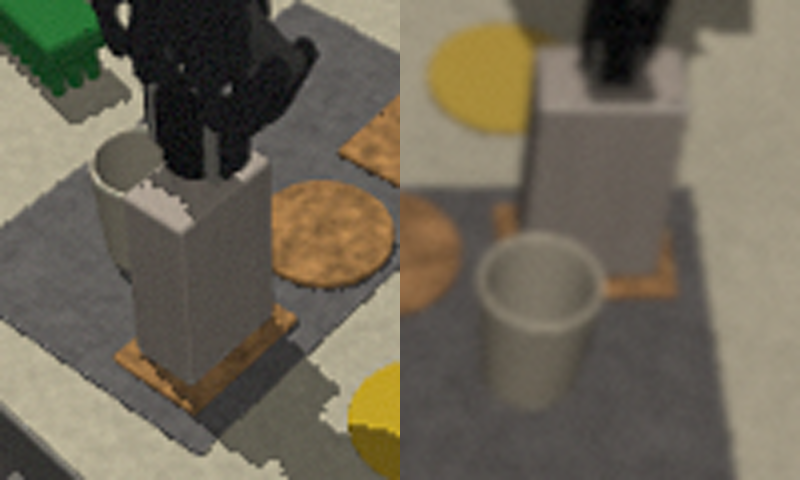

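Call:
send_rows([
  {"grip":0,"x":-0.06,"y":0,"z":0.02,"wx":0,"wy":0,"wz":0},
  {"grip":0,"x":0,"y":0,"z":0.03,"wx":0,"wy":0,"wz":0},
  {"grip":0.6,"x":0,"y":0,"z":0,"wx":0,"wy":0,"wz":0},
  {"grip":0.6,"x":0,"y":0,"z":0,"wx":0,"wy":0,"wz":0},
  {"grip":0.6,"x":0,"y":0,"z":0,"wx":0,"wy":0,"wz":0},
  {"grip":0.6,"x":0,"y":0,"z":-0.3,"wx":0,"wy":0,"wz":0},
  {"grip":0.6,"x":0,"y":0,"z":-0.5,"wx":0,"wy":0,"wz":0},
  {"grip":0.6,"x":0,"y":0,"z":-0.4,"wx":0,"wy":0,"wz":0},
  {"grip":0.6,"x":-0.6,"y":-0.1,"z":0,"wx":0,"wy":0,"wz":0},
  {"grip":0.6,"x":-1,"y":-0.2,"z":0,"wx":0,"wy":0,"wz":0},
  {"grip":0.6,"x":-1,"y":-0.2,"z":0,"wx":0,"wy":0,"wz":0},
  {"grip":0.6,"x":-1,"y":-0.2,"z":0,"wx":0,"wy":0,"wz":0},
  {"grip":0.6,"x":-1,"y":-0.2,"z":0,"wx":0,"wy":0,"wz":0},
  {"grip":0.6,"x":-1,"y":-0.2,"z":0,"wx":0,"wy":0,"wz":0},
  {"grip":0.6,"x":-1,"y":-0.2,"z":0,"wx":0,"wy":0,"wz":0},
  {"grip":0.6,"x":-1,"y":-0.2,"z":0,"wx":0,"wy":0,"wz":0},
  {"grip":0.6,"x":-1,"y":-0.2,"z":0,"wx":0,"wy":0,"wz":0},
  {"grip":0.6,"x":-1,"y":-0.2,"z":0,"wx":0,"wy":0,"wz":0},
  {"grip":0.6,"x":-0.7,"y":-0.1,"z":0,"wx":0,"wy":0,"wz":0},
  {"grip":0.6,"x":-0.2,"y":0,"z":0,"wx":0,"wy":0,"wz":0},
])

```text
clock: 38.28
eef_pos: [461.6, -307.1, 194.9]
tcp_rot: [0.707, 0.707, 0.0, 0.001]
wrist_force: [-0.4, 1.0, -0.5]
finger_gap: 51.2
finger_force: 0.0
```

Call:
send_rows([
  {"grip":0.6,"x":0,"y":0,"z":0,"wx":0,"wy":0,"wz":0},
])

```text
clock: 38.4
eef_pos: [461.8, -305.6, 194.4]
tcp_rot: [0.707, 0.707, 0.0, 0.0]
wrist_force: [-0.1, -0.4, 0.1]
finger_gap: 51.1
finger_force: 0.0
```

Call:
send_rows([
  {"grip":0.6,"x":-0.01,"y":-0.07,"z":0.3,"wx":0,"wy":0,"wz":0},
  {"grip":0.6,"x":0,"y":0,"z":0.6,"wx":0,"wy":0,"wz":0},
  {"grip":0.6,"x":0,"y":0,"z":0.4,"wx":0,"wy":0,"wz":0},
  {"grip":0.6,"x":0,"y":0,"z":0,"wx":0,"wy":0,"wz":0},
  {"grip":0,"x":0,"y":0,"z":0,"wx":0,"wy":0,"wz":0},
  {"grip":0,"x":0,"y":0,"z":0,"wx":0,"wy":0,"wz":0},
  {"grip":0,"x":0,"y":0,"z":0,"wx":0,"wy":0,"wz":0},
  {"grip":0,"x":0,"y":0,"z":0,"wx":0,"wy":0,"wz":0},
])

```text
clock: 39.4
eef_pos: [459.3, -306.3, 142.8]
tcp_rot: [0.707, 0.707, 0.0, 0.001]
wrist_force: [-1.5, 0.0, 4.9]
finger_gap: 30.0
finger_force: 79.9
```

Call:
send_rows([
  {"grip":0,"x":0,"y":0,"z":-0.2,"wx":0,"wy":0,"wz":0},
  {"grip":0,"x":0,"y":0,"z":-0.4,"wx":0,"wy":0,"wz":0},
  {"grip":0,"x":0.25,"y":0,"z":-0.4,"wx":0,"wy":0,"wz":0},
  {"grip":0,"x":0.45,"y":0.1,"z":0,"wx":0,"wy":0,"wz":0},
  {"grip":0,"x":0.6,"y":0.15,"z":0,"wx":0,"wy":0,"wz":0},
  {"grip":0,"x":0.7,"y":0.2,"z":0,"wx":0,"wy":0,"wz":0},
  {"grip":0,"x":0.7,"y":0.2,"z":0,"wx":0,"wy":0,"wz":0},
  {"grip":0,"x":0.7,"y":0.2,"z":0,"wx":0,"wy":0,"wz":0},
  {"grip":0,"x":0.7,"y":0.2,"z":0,"wx":0,"wy":0,"wz":0},
  {"grip":0,"x":0.7,"y":0.2,"z":0,"wx":0,"wy":0,"wz":0},
  {"grip":0,"x":0.7,"y":0.2,"z":0,"wx":0,"wy":0,"wz":0},
  {"grip":0,"x":0.7,"y":0.2,"z":0,"wx":0,"wy":0,"wz":0},
  {"grip":0,"x":0.7,"y":0.2,"z":0,"wx":0,"wy":0,"wz":0},
  {"grip":0,"x":0.6,"y":0.2,"z":0,"wx":0,"wy":0,"wz":0},
  {"grip":0,"x":0.45,"y":0.1,"z":0,"wx":0,"wy":0,"wz":0},
  {"grip":0,"x":0.2,"y":0.03,"z":0,"wx":0,"wy":0,"wz":0},
  {"grip":0,"x":0,"y":0,"z":0,"wx":0,"wy":0,"wz":0},
  {"grip":0,"x":0,"y":0,"z":0,"wx":0,"wy":0,"wz":0},
])

```text
clock: 41.65
eef_pos: [545.4, 19.6, 182.1]
tcp_rot: [0.707, 0.707, -0.0, -0.0]
wrist_force: [-0.3, -0.1, -3.8]
finger_gap: 30.3
finger_force: 79.5
```

Call:
send_rows([
  {"grip":0,"x":0.02,"y":0.03,"z":0.3,"wx":0,"wy":0,"wz":0},
  {"grip":0,"x":0,"y":0,"z":0.35,"wx":0,"wy":0,"wz":0},
  {"grip":0,"x":0,"y":0,"z":0.15,"wx":0,"wy":0,"wz":0},
  {"grip":0,"x":0,"y":0,"z":0.08,"wx":0,"wy":0,"wz":0},
  {"grip":0,"x":0,"y":0,"z":0.03,"wx":0,"wy":0,"wz":0},
  {"grip":0,"x":0,"y":0,"z":0,"wx":0,"wy":0,"wz":0},
])

```text
clock: 42.4
eef_pos: [547.3, 21.0, 146.0]
tcp_rot: [0.707, 0.708, 0.0, 0.0]
wrist_force: [0.6, -1.0, -2.8]
finger_gap: 30.1
finger_force: 79.6
```

Call:
send_rows([
  {"grip":0.6,"x":0,"y":0,"z":0,"wx":0,"wy":0,"wz":0},
  {"grip":0.6,"x":0,"y":0,"z":0,"wx":0,"wy":0,"wz":0},
  {"grip":0.6,"x":0,"y":0,"z":0,"wx":0,"wy":0,"wz":0},
  {"grip":0.6,"x":0,"y":0,"z":-0.3,"wx":0,"wy":0,"wz":0},
  {"grip":0.6,"x":0,"y":0,"z":-0.5,"wx":0,"wy":0,"wz":0},
  {"grip":0.6,"x":0,"y":0,"z":-0.4,"wx":0,"wy":0,"wz":0},
  {"grip":0.6,"x":-0.6,"y":0,"z":0,"wx":0,"wy":0,"wz":0},
  {"grip":0.6,"x":-1,"y":-0.1,"z":0,"wx":0,"wy":0,"wz":0},
  {"grip":0.6,"x":-1,"y":-0.1,"z":0,"wx":0,"wy":0,"wz":0},
  {"grip":0.6,"x":-1,"y":0,"z":0,"wx":0,"wy":0,"wz":0},
  {"grip":0.6,"x":-1,"y":0,"z":0,"wx":0,"wy":0,"wz":0},
  {"grip":0.6,"x":-1,"y":0,"z":0,"wx":0,"wy":0,"wz":0},
  {"grip":0.6,"x":-1,"y":0,"z":0,"wx":0,"wy":0,"wz":0},
  {"grip":0.6,"x":-0.9,"y":0,"z":0,"wx":0,"wy":0,"wz":0},
  {"grip":0.6,"x":-0.6,"y":0,"z":0,"wx":0,"wy":0,"wz":0},
  {"grip":0.6,"x":-0.21,"y":0,"z":0,"wx":0,"wy":0,"wz":0},
  {"grip":0.6,"x":0,"y":0,"z":0,"wx":0,"wy":0,"wz":0},
  {"grip":0.6,"x":0,"y":0,"z":0,"wx":0,"wy":0,"wz":0},
])

```text
clock: 44.65
eef_pos: [539.3, -310.4, 193.6]
tcp_rot: [0.706, 0.708, 0.0, -0.0]
wrist_force: [-0.3, 1.4, -0.2]
finger_gap: 51.2
finger_force: 0.0
```

Call:
send_rows([
  {"grip":0.6,"x":-0.05,"y":0,"z":0.4,"wx":0,"wy":0,"wz":0},
  {"grip":0.6,"x":0,"y":0,"z":0.7,"wx":0,"wy":0,"wz":0},
  {"grip":0.6,"x":0,"y":0,"z":0.4,"wx":0,"wy":0,"wz":0},
  {"grip":0.6,"x":0,"y":0,"z":0.15,"wx":0,"wy":0,"wz":0},
  {"grip":0,"x":0,"y":0,"z":0,"wx":0,"wy":0,"wz":0},
  {"grip":0,"x":0,"y":0,"z":0,"wx":0,"wy":0,"wz":0},
  {"grip":0,"x":0,"y":0,"z":0,"wx":0,"wy":0,"wz":0},
  {"grip":0,"x":0,"y":0,"z":0,"wx":0,"wy":0,"wz":0},
])

```text
clock: 45.65
eef_pos: [539.4, -313.5, 127.9]
tcp_rot: [0.707, 0.708, 0.0, 0.0]
wrist_force: [-0.1, 0.3, -2.3]
finger_gap: 30.3
finger_force: 79.2
```

Call:
send_rows([
  {"grip":0,"x":0,"y":0,"z":-0.2,"wx":0,"wy":0,"wz":0},
  {"grip":0,"x":0,"y":0,"z":-0.4,"wx":0,"wy":0,"wz":0},
  {"grip":0,"x":0.25,"y":0,"z":-0.4,"wx":0,"wy":0,"wz":0},
  {"grip":0,"x":0.45,"y":0.04,"z":0,"wx":0,"wy":0,"wz":0},
  {"grip":0,"x":0.6,"y":0.05,"z":0,"wx":0,"wy":0,"wz":0},
  {"grip":0,"x":0.7,"y":0.05,"z":0,"wx":0,"wy":0,"wz":0},
  {"grip":0,"x":0.7,"y":0.05,"z":0,"wx":0,"wy":0,"wz":0},
  {"grip":0,"x":0.7,"y":0.05,"z":0,"wx":0,"wy":0,"wz":0},
  {"grip":0,"x":0.7,"y":0.05,"z":0,"wx":0,"wy":0,"wz":0},
  {"grip":0,"x":0.7,"y":0.05,"z":0,"wx":0,"wy":0,"wz":0},
  {"grip":0,"x":0.6,"y":0,"z":0,"wx":0,"wy":0,"wz":0},
  {"grip":0,"x":0.4,"y":0,"z":0,"wx":0,"wy":0,"wz":0},
  {"grip":0,"x":0.19,"y":0,"z":0,"wx":0,"wy":0,"wz":0},
  {"grip":0,"x":0,"y":0,"z":0,"wx":0,"wy":0,"wz":0},
  {"grip":0,"x":0,"y":0,"z":0,"wx":0,"wy":0,"wz":0},
])

```text
clock: 47.52
eef_pos: [552.7, -74.4, 167.7]
tcp_rot: [0.707, 0.707, -0.0, 0.0]
wrist_force: [0.0, -0.2, -4.1]
finger_gap: 30.0
finger_force: 79.4
```

Call:
send_rows([
  {"grip":0,"x":0.03,"y":0,"z":0.3,"wx":0,"wy":0,"wz":0},
  {"grip":0,"x":0,"y":0,"z":0.35,"wx":0,"wy":0,"wz":0},
  {"grip":0,"x":0,"y":0,"z":0.15,"wx":0,"wy":0,"wz":0},
  {"grip":0,"x":0,"y":0,"z":0.1,"wx":0,"wy":0,"wz":0},
  {"grip":0,"x":0,"y":0,"z":0.03,"wx":0,"wy":0,"wz":0},
  {"grip":0,"x":0,"y":0,"z":0,"wx":0,"wy":0,"wz":0},
])

```text
clock: 48.28
eef_pos: [552.4, -72.7, 130.9]
tcp_rot: [0.707, 0.708, -0.0, -0.0]
wrist_force: [-3.3, 0.4, 3.0]
finger_gap: 29.9
finger_force: 80.2
```

Call:
send_rows([
  {"grip":0.6,"x":0,"y":0,"z":0,"wx":0,"wy":0,"wz":0},
  {"grip":0.6,"x":0,"y":0,"z":0,"wx":0,"wy":0,"wz":0},
  {"grip":0.6,"x":0,"y":0,"z":0,"wx":0,"wy":0,"wz":0},
  {"grip":0.6,"x":0,"y":0,"z":-0.3,"wx":0,"wy":0,"wz":0},
  {"grip":0.6,"x":0,"y":0,"z":-0.6,"wx":0,"wy":0,"wz":0},
  {"grip":0.6,"x":0,"y":0,"z":-0.8,"wx":0,"wy":0,"wz":0},
  {"grip":0.6,"x":-0.3,"y":0,"z":-0.8,"wx":0,"wy":0,"wz":0},
  {"grip":0.6,"x":-0.8,"y":0,"z":-0.5,"wx":0,"wy":0,"wz":0},
  {"grip":0.6,"x":-1,"y":0,"z":0,"wx":0,"wy":0,"wz":0},
  {"grip":0.6,"x":-0.5,"y":0,"z":0,"wx":0,"wy":0,"wz":0},
  {"grip":0.6,"x":0,"y":0,"z":0,"wx":0,"wy":0,"wz":0},
  {"grip":0.6,"x":0,"y":0,"z":0,"wx":0,"wy":0,"wz":0},
])

```text
clock: 49.78
eef_pos: [552.5, -175.9, 250.3]
tcp_rot: [0.707, 0.708, -0.0, -0.001]
wrist_force: [0.6, 0.3, 0.1]
finger_gap: 51.1
finger_force: 0.0
```

```bash
python3 - <<'E'
from h import *
s,c=cam("side"); _,d=cam("scene"); print(s["eef_pos"])
f=lambda c,x0,y0,x1,y1,W,H: cv2.resize(c["image"][y0:y1,x0:x1,::-1],(W,H),interpolation=cv2.INTER_CUBIC)
cv2.imwrite("pics/mix3.png",np.vstack([f(d,262,130,462,220,660,297),f(c,230,130,430,220,660,297)]))
cv2.imwrite("pics/fin.png",np.hstack([f(d,270,135,410,255,640,549)]))
a=[f(d,270,130,410,240,400,314),f(c,250,130,410,270,400,350)]
cv2.imwrite("pics/fin.png",np.hstack([f(d,270,130,410,240,400,400),f(c,250,130,410,290,400,400)]))
E
```

```text
[ 552.51460974 -175.91225875  250.26558269]
```

View pics/fin.png

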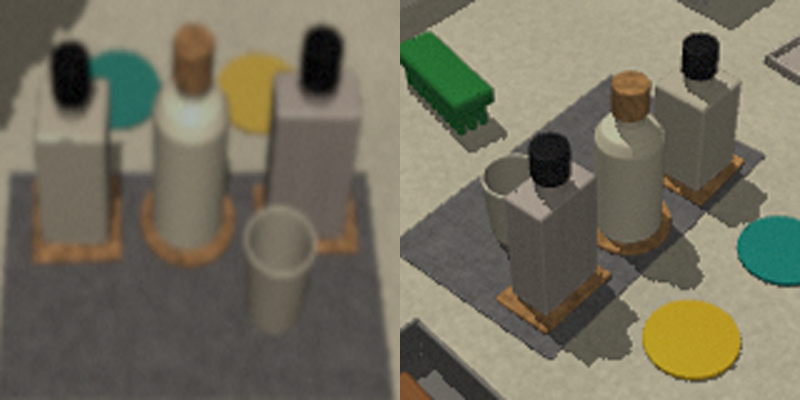

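All three containers stand centred on their coasters, each with an even cork margin, and the cup has not moved. Handing in.

```bash
python3 -c "
from bench import arm
print(arm.close_job())"
```

```text
the job is handed in; nothing more can be done
None
```

I handed the job in at about 50 s of the 134 s allowed: the brush lies flat, bristles down, in the caddy, each container stands upright on its own coaster, and the cup looks undisturbed. This is judged from the camera pictures, as the hand-in returned no verdict.

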